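Stand the blue filter carton on the staging mat

ROBOT

A 6-joint arm with a two-finger parallel gripper is mounted at the origin on the work surface. World frame = base frame: x ahead of the robot, y to its left, z up, the work surface at z = 0. Lengths are in mm, angles in rad, forces in N, time in s.
With the tool pointing down it reaches from about 250 to 850 mm from the base axis. Payload 12.5 kg.
Tool frame: the origin (TCP) lies on the mounting face of the last link; the fingertips stand 186 mm ahead of it and the grasp point (between the pads) lies 167 mm ahead of it; z points along the fingers, y is the direction in which the jaws open and shut (so a half turn about z gives the same grasp; the last joint's range is limited). The gripper opens to 93 mm and grips with 3 to 60 N. Pads are 15 mm wide; open, the fingers measure 128 mm over their backs; the gripper's body (75 mm by 188 mm) begins 65 mm behind the grasp point.
Start: joints at [1.254, 0.351, 1.652, -0, 1.139, -0.085], TCP at [126.32, 535.284, 404.733] pointing down, gripper open.
Joint ranges: [-2.75, 2.75], [-0.79, 2.1], [0.01, 2.65], [-1.57, 4.71], [0.07, 3.14], [-2.87, 2.87]. Speed limits (rad/s): [2.22, 2.22, 2.79, 3.14, 3.14, 3.14].

INTERFACE

Orientations are given as a rotation vector (axis times angle).
In Python, from bench import * gives the robot as it stands.
- The arm moves only by the shell command python3 -m pendant 'ROWS' [OPENING] [FORCE]. ROWS is JSON, a list of rows, each a list of 4 numbers: the shift along the tool's x, y, z in m, then the turn about the tool's z in rad. A call has 1 to 8 rows; each row is the pose to reach, as a shift and turn from the pose commanded when the call began, along the tool's axes at that moment; what a row does not reach only later rows make up. A row lasts 1/8 s, in which the tool goes at most 62.5 mm and 10.7 degrees, less where a joint would pass 70% of its speed; a pose out of reach is approached as far as the arm can. A call with a gripper value outside its range is refused whole. OPENING is the finger opening in m, from 0 to 0.093, set as the call begins (- or left out, the last holds). The fingers move at their own pace and stop on an object; FORCE is the grip in N (left out, the last holds). Time passes only in rows, so rows that repeat a pose let the fingers close. It gives the time, the measured TCP pose, the force and the opening at its end, in the units of the state.
- observe(): the state, without advancing time (a new reading comes with each control period).
- grab_frame(name): name is "scene" or "top" or "wrist"; returns (picture, depth): 384x512x3 uint8, blue, green, red; 384x512 float32, mm along the optical axis (not along the pixel's ray), 0 where there is no reading.
- camera_info(name): a dict with "intrinsics" (3x3 intrinsics, pixels), "R" (3x3) and "t" (3): a world point X has camera coordinates R X + t. Camera axes: x right, y down, z forward; pixel columns grow to the right and rows downward; lengths in mm; the calibration is good to about 2 mm. A picture is of the moment at which its call begins: read the wrist's pose just before it. camera_info takes no time and is no camera call; for the wrist camera it gives the pose at the moment of the call.
- job_done(): hands the job in, once; it reports no verdict.
Trained networks look in the newest picture that a camera, given by its name, has taken for a name from the list of things; names that differ only in an ending like _2 or _b are one class to them, and where a whole thing is asked for, a point or a joint stands for the part that bears it (a point fixed in the world has none). Each returns a list of dicts, best first, with "confidence" (0 to 1); they miss things now and then, are a little off and sometimes report something else, mostly with a low value. They report only what shows in the picture. A call takes as long as a camera call. They do not tell look-alikes from the thing itself.
- boxes_of(camera, query): "position" ([x, y, z] in mm, in the coordinates of the camera as it stood for that picture, good to about 4 mm: the middle of the surface that is visible of it).
- regions_of(camera, query): "mask" (384x512 bool, what is visible of it).
The state is a dict: "time": time; "qpos": joint angles; "qvel": joint speeds; "tau": joint torques, N m; "position": TCP position; "tcp_rot": TCP orientation; "force": force on the tool from outside, world axes, zero at the start; "wrist_torque": the same for the moment, N m; "width": finger opening in mm.
Only numpy, scipy, OpenCV 4.12 (cv2) and the standard library are available. Lean on these libraries where they do the work, as an engineer would, in place of code of your own. Each camera call takes 0.05 s, during which the arm holds its last target.

TASK

Take the blue-topped carton of vent filters from the sloping rack and stand it upright on its small white end, blue end up, in the middle of the green staging mat, then let go of it. Leave the yellow-topped and orange-topped cartons resting in the rack.

Things in the scene. Friction and masses are not known exactly. Their poses are not given: they have to be found in the camera images.
- carton_blue: Slim rigid white carton with a blue top third, 100 mm long, 56 wide, 32 thick, 65 to 125 g. Origin: centre of its small white end (the foot). Own z: along the length to the blue end; y: along the width; -x: front face (round emblem). Starts in any lane of a fixed rack, leaning back 35 degrees from upright: foot low, near the robot, 45 mm above the bench; blue end high, away from the robot; y level.
- mat: Green square staging mat with a thin white outline, fixed on the bench to the robot's left of the rack, 110 x 110 mm, 3 mm thick. Origin: centre of its underside, at bench height; z up. It is empty; a 140 mm tall bottle stands beyond it, on the robot's left.
- carton_yellow: Same carton (size, axes) with a yellow top third, leaning alike in another lane; stays there. Lanes are 95 mm apart, 39 mm free between cartons. In each lane a carton rests on a steel strip, 36 mm wide, centred under its back, and on a lip as wide under its foot, reaching 24 mm forward of the strip; its two long sides (56 mm apart) overhang the strip by 10 mm, free for fingers.
- carton_orange: Same carton (size, axes) with an orange top third, leaning alike in the remaining lane; stays there. The rack's base plate under the three lanes is 160 x 290 mm, 8 mm high; nothing else of the rack stands higher than the cartons.
Things that resemble listed ones, but are neither listed nor needed, are in the scene too. Several things have the shape of the mat; the one meant has the colours described above.

How it is judged (in metres and radians):
At the end, for the whole second after the job is handed in: The blue-topped carton stands still and released on its white end on the mat, blue end up, within 10 degrees of upright, its foot centred within 25 mm of the mat's centre (any yaw); the yellow- and orange-topped cartons are within 20 mm of where they began (horizontal distance between carton_blue and mat below 0.025 m and angle between carton_blue's own z axis and vertical below 0.175 rad and z of carton_blue in the frame of mat below 0.01 m and contact force between carton_blue and mat above 0.1 N and linear speed of carton_blue below 0.03 m/s and distance of each of carton_yellow, carton_orange from where it was at the start of the episode below 0.02 m); the robot touches nothing.
It fails at once if the yellow-topped carton is pulled or knocked out of its place in the rack (distance of carton_yellow from where it was at the start of the episode above 0.03 m).
It fails at once if the orange-topped carton is pulled or knocked out of its place in the rack (distance of carton_orange from where it was at the start of the episode above 0.03 m).
It also fails if it takes over 42 s, if anything falls off the work surface, if the arm or the gripper's body presses on something with over 40 N, if the wrist force passes 120 N, or if a joint passes its speed limit or range.

## Working session

There is one attempt and no reset: what is moved stays moved. The work goes in short steps, Python scripts to look and compute and a shell command to move; the robot and the scene stay as the last step left them, time stands still between calls to the robot, and variables do not carry over. Pictures are saved under pics/ and viewed, and the job is handed in when it is done.

```bash
ls; mkdir -p pics; cat > h.py <<'E'
from bench import *
import numpy as np, cv2
from scipy.spatial.transform import Rotation as Ro
def snap(n,f):
    ci=camera_info(n); p,d=grab_frame(n); cv2.imwrite('pics/'+f,p); return p,d,ci
def w(ci,pc): return np.array(ci['R']).T@(np.array(pc)-np.array(ci['t']))
def px2w(ci,d,u,v,z=None):
    K=np.array(ci['intrinsics']); z=d[v,u] if z is None else z
    return w(ci,np.linalg.inv(K)@np.array([u,v,1.])*z)
E
python3 - <<'E'
from h import *
s=observe(); print(s['time'],s['position'],s['tcp_rot'],s['width'])
for c in ("scene","top"):
    p,d,ci=snap(c,c+'1.png')
    np.save(c+'d.npy',d)
    for q in ("carton_blue","mat"):
        for r in boxes_of(c,q)[:5]: print(c,q,round(r['confidence'],2),w(ci,r['position']).round(0))
E
```

```text
pics
0.0 [126.29375609 535.17530552 404.22127849] [-3.63327481e-01 -3.12031247e+00  1.70504233e-03] 92.93153250182684
scene carton_blue 0.87 [553. -22. 113.]
scene mat 0.97 [574. 214.   2.]
scene mat 0.73 [748. 258.   3.]
top carton_blue 0.79 [535. -36. 116.]
top mat 0.85 [742. 256.   1.]
top mat 0.74 [570. 216.   1.]
top mat 0.61 [ 509. -131.  111.]
```

View pics/scene1.png

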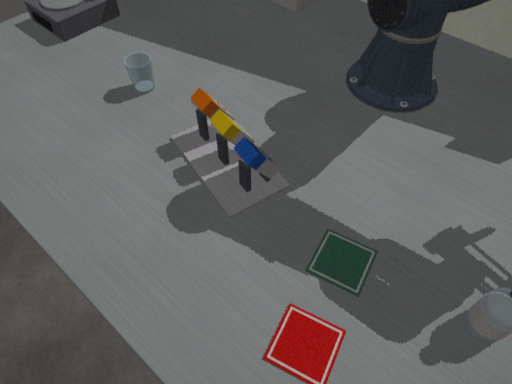

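View pics/top1.png

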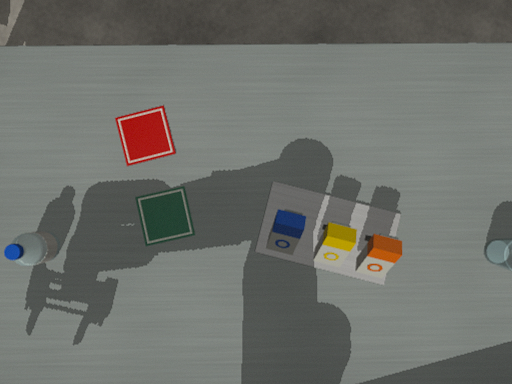

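The scene image shows the blue carton in the lane nearest the mats, at about (252,155). The green mat is at (342,261) and a red decoy mat is at (305,343). In the top image, blue is at (287,230), green is at (165,216) and the bottle is at (30,248). Next I'll fit the carton pose from masks and depth.

```bash
cat >> h.py <<'E'
from scipy.optimize import least_squares
def cloud(ci,d,m):
    m=cv2.erode(m.astype(np.uint8),np.ones((3,3)))>0
    v,u=np.nonzero(m&(d>0)); K=np.array(ci['intrinsics']); z=d[v,u]
    P=np.c_[(u-K[0,2])/K[0,0]*z,(v-K[1,2])/K[1,1]*z,z]
    return (P-np.array(ci['t']))@np.array(ci['R'])
def axes(yaw,lean=np.radians(35)):
    d=np.array([np.cos(yaw),np.sin(yaw),0]);up=np.array([0,0,1.])
    z=np.sin(lean)*d+np.cos(lean)*up; x=np.cos(lean)*d-np.sin(lean)*up; y=np.cross(z,x)
    return np.c_[x,y,z]
def sdf(L):
    q=np.abs(L-[0,0,50])-[16,28,50]
    return np.linalg.norm(np.maximum(q,0),axis=1)+np.minimum(q.max(1),0)
def fit(P,x0,fz=None):
    f=lambda p: sdf((P-[p[0],p[1],p[3]])@axes(p[2]))
    r=least_squares(f,x0,loss='soft_l1',f_scale=2); return r.x,np.abs(r.fun).mean()
E
python3 - <<'E'
from h import *
for c in ("scene","top"):
    p,d,ci=snap(c,c+'2.png')
    for q in ("carton_blue","carton_yellow","carton_orange"):
        for r in regions_of(c,q)[:1]:
            P=cloud(ci,d,r['mask']); 
            if len(P)<20: print(c,q,len(P),'few'); continue
            m=P.mean(0); P=P[np.linalg.norm(P-np.median(P,0),axis=1)<70]
            x,e=fit(P,[m[0]-35,m[1],-.22,45]); print(c,q,round(r['confidence'],2),len(P),x.round(3),e.round(2))
    hsv=cv2.cvtColor(p,cv2.COLOR_BGR2HSV)
    g=cv2.inRange(hsv,(60,80,20),(95,255,200)); n,l,st,ce=cv2.connectedComponentsWithStats(g)
    i=1+np.argmax(st[1:,4]); cs,_=cv2.findContours((l==i).astype(np.uint8),0,2)
    r=cv2.minAreaRect(cs[0]); u,v=map(lambda t:int(round(t)),r[0]); print('mat',r,px2w(ci,d,u,v).round(1), cloud(ci,d,l==i).mean(0).round(1))
E
```

```text
scene carton_blue 0.95 694 [ 5.05567e+02 -3.39900e+01 -2.63000e-01  4.40520e+01] 0.68
scene carton_yellow 0.6 496 [ 4.79901e+02 -1.31247e+02 -2.65000e-01  4.39700e+01] 0.76
scene carton_orange 0.67 409 [ 4.56945e+02 -2.18348e+02 -2.64000e-01  4.38680e+01] 0.76
mat ((341.9006652832031, 260.8184814453125), (48.166664123535156, 39.47679901123047), 24.443954467773438) [568.5 214.9   1.3] [568.1 215.    1.9]
top carton_blue 0.96 1062 [ 5.05453e+02 -3.19550e+01 -2.61000e-01  4.50130e+01] 0.77
top carton_yellow 0.94 1136 [ 4.79651e+02 -1.28685e+02 -2.63000e-01  4.49150e+01] 0.69
top carton_orange 0.8 1214 [ 4.56508e+02 -2.15690e+02 -2.60000e-01  4.48560e+01] 0.71
mat ((164.6705780029297, 215.5176239013672), (40.782920837402344, 40.999847412109375), 77.47119140625) [568.7 215.1   3.3] [569.7 215.9   3. ]
```

```bash
cat >> h.py <<'E'
def delta(target,yawrack=None):
    s=observe(); R=Ro.from_rotvec(s['tcp_rot']).as_matrix()
    v=R.T@(np.array(target)-np.array(s['position']))
    a=np.degrees(np.arctan2(R[1,1],R[0,1]))
    print('t',round(s['time'],2),'shift',(v/1000).round(4),'jaw deg',a.round(2),'toolz',R[:,2].round(4),'pos',np.round(s['position'],1),'F',np.round(s['force'],1),'w',round(s['width'],1)); return v
E
python3 -c "
from h import *
delta([547,-44,400])"
```

```text
t 0.7 shift [-0.5425 -0.4671  0.0047] jaw deg 76.72 toolz [-0.  0. -1.] pos [126.3 535.3 404.7] F [-0.7  0.5 -0.5] w 92.9
```

```bash
python3 -m pendant '[[-0.03,-0.03,0,0],[-0.07,-0.06,0,0.01],[-0.11,-0.095,0,0.02],[-0.15,-0.13,0,0.03],[-0.19,-0.165,0,0.03],[-0.23,-0.20,0,0.03],[-0.27,-0.235,0,0.03],[-0.31,-0.27,0,0.03]]' 0.076 && python3 -c "
from h import *
delta([547,-44,400])"
```

```text
time: 1.7
position: [366.7, 199.7, 405.0]
tcp_rot: [0.41, 3.114, 0.001]
force: [0.5, 0.1, -0.7]
width: 76.2
t 1.7 shift [-0.2372 -0.1888  0.0051] jaw deg 75.0 toolz [ 8.e-04  3.e-04 -1.e+00] pos [366.7 199.7 405. ] F [ 0.5  0.1 -0.7] w 76.2
```

```bash
python3 -m pendant '[[-0.04,-0.035,0,0],[-0.08,-0.07,0,0],[-0.12,-0.105,0,0],[-0.16,-0.14,0,0],[-0.20,-0.17,0,0],[-0.22,-0.18,0,0],[-0.22,-0.18,0,0]]' && python3 - <<'E'
from h import *
delta([547,-44,273])
p,d,ci=snap('wrist','w1.png')
for q in ("carton_blue","carton_yellow"):
    for r in regions_of('wrist',q)[:1]:
        P=cloud(ci,d,r['mask']);P=P[np.linalg.norm(P-np.median(P,0),axis=1)<70]; m=P.mean(0)
        x,e=fit(P,[m[0]-35,m[1],-.26,45]); print(q,len(P),x.round(3),e.round(2))
E
```

```text
time: 2.58
position: [532.4, -30.3, 404.4]
tcp_rot: [-0.412, -3.114, 0.0]
force: [0.5, 0.3, -1.4]
width: 75.6
t 2.58 shift [-0.0177 -0.0094  0.1314] jaw deg 74.91 toolz [-3.e-04  0.e+00 -1.e+00] pos [532.4 -30.3 404.4] F [ 0.5  0.3 -1.4] w 75.6
carton_blue 6489 [ 5.04366e+02 -3.35840e+01 -2.59000e-01  4.55050e+01] 0.41
carton_yellow 7189 [ 4.78958e+02 -1.29488e+02 -2.59000e-01  4.55560e+01] 0.4
```

View pics/w1.png

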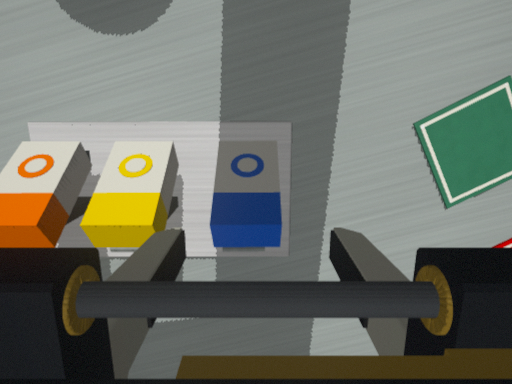

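```bash
python3 -m pendant '[[-0.009,-0.005,0.02,0],[-0.017,-0.009,0.05,0],[-0.017,-0.009,0.08,0],[-0.017,-0.009,0.1,0],[-0.017,-0.009,0.115,0],[-0.017,-0.009,0.125,0],[-0.017,-0.009,0.131,0],[-0.017,-0.009,0.131,0]]' && python3 - <<'E'
from h import *
delta([546.5,-44.3,273.5]); snap('wrist','w2.png')
E
```

```text
time: 3.72
position: [546.0, -42.6, 273.8]
tcp_rot: [-0.41, -3.115, -0.0]
force: [-0.2, 0.6, 1.3]
width: 76.1
t 3.73 shift [-0.0009 -0.0016  0.0003] jaw deg 75.0 toolz [-0.  0. -1.] pos [546.  -42.6 273.8] F [-0.2  0.6  1.3] w 76.1
```

View pics/w2.png

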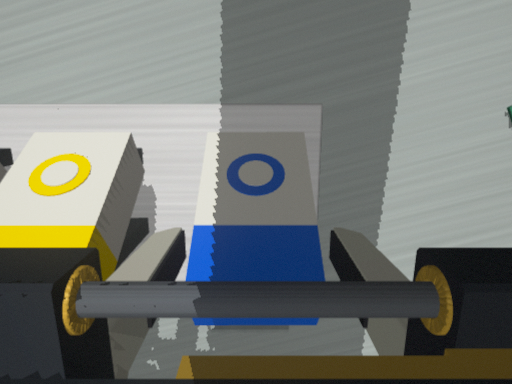

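w2 shows the fingers (inner tips near columns 184 and 332) centred around the blue carton (190–325), and clear of the yellow one. I'll close the gripper now.

```bash
python3 -m pendant '[[0,-0.001,0,0],[0,-0.001,0,0],[0,-0.001,0,0],[0,-0.001,0,0],[0,-0.001,0,0]]' 0.045 20
```

```text
time: 4.4
position: [545.8, -43.6, 274.0]
tcp_rot: [0.41, 3.114, -0.0]
force: [-1.4, -0.4, 4.1]
width: 56.0
```

```bash
python3 -m pendant '[[0,0,-0.01,0],[0,0,-0.025,0],[0,0,-0.045,0],[0,0,-0.07,0],[0,0,-0.095,0],[0,0,-0.12,0],[0,0,-0.13,0],[0,0,-0.13,0]]' && python3 - <<'E'
from h import *
delta([569,215.5,340]); snap('wrist','w3.png')
E
```

```text
time: 5.4
position: [545.7, -43.6, 404.2]
tcp_rot: [0.41, 3.114, 0.0]
force: [0.1, -0.4, -1.0]
width: 56.1
t 5.4 shift [0.0446 0.2563 0.0642] jaw deg 75.0 toolz [ 1.e-03 -1.e-04 -1.e+00] pos [545.7 -43.6 404.2] F [ 0.1 -0.4 -1. ] w 56.1
```

View pics/w3.png

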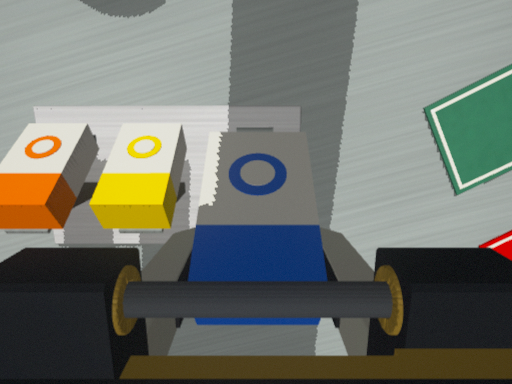

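w3 shows the blue carton held in the jaws, still leaning, with its lane empty. Yellow (140,175) and orange (45,175) haven't moved. Next I'll carry it over the mat.

```bash
python3 -m pendant '[[0.005,0.025,0,0],[0.012,0.065,0,0],[0.019,0.11,0,0],[0.027,0.155,0,0],[0.035,0.2,0,0],[0.041,0.235,0,0],[0.0445,0.256,0,0],[0.0445,0.256,0,0]]'
```

```text
time: 6.45
position: [569.0, 215.9, 402.9]
tcp_rot: [-0.408, -3.114, 0.001]
force: [0.3, -0.8, -1.6]
width: 56.3
```

```bash
python3 -m pendant '[[0,0,0.02,0],[0,0,0.05,0],[0,0,0.08,0],[0,0,0.105,0],[0,0,0.125,0],[0,0,0.135,0],[0,0,0.14,0],[0,0,0.14,0]]' && python3 - <<'E'
from h import *
delta([569,215.5,245])
for c in ('wrist','top','scene'):
    p,d,ci=snap(c,c+'4.png')
    for r in regions_of(c,'mat')[:3]:
        P=cloud(ci,d,r['mask']); print(c,'mat',round(r['confidence'],2),P.mean(0).round(0))
E
```

```text
time: 7.45
position: [569.2, 215.0, 264.0]
tcp_rot: [0.41, 3.114, 0.0]
force: [-0.2, 0.5, -1.4]
width: 56.1
t 7.45 shift [0.0003 0.0005 0.019 ] jaw deg 74.99 toolz [ 3.e-04  0.e+00 -1.e+00] pos [569.2 215.  264. ] F [-0.2  0.5 -1.4] w 56.1
wrist mat 0.87 [701. 236.   3.]
wrist mat 0.79 [547. 220.   4.]
top mat 0.67 [612. 191.   3.]
top mat 0.58 [745. 260.   3.]
scene mat 0.82 [747. 260.   2.]
scene mat 0.77 [580. 216.   2.]
```

View pics/wrist4.png

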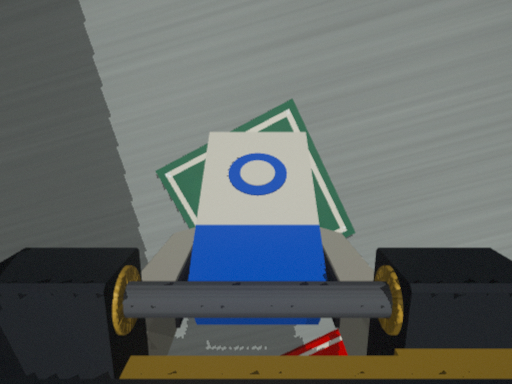

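View pics/scene4.png

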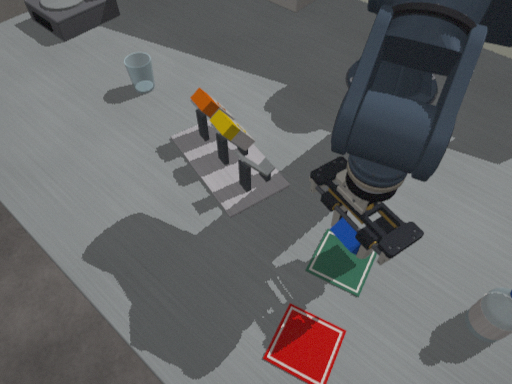

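wrist4 and scene4 show the carton over the green mat, held with the lean unchanged (emblem at (257,173) in the wrist image). Now I'll lower it a little and ease the grip so it swings upright.

```bash
python3 -m pendant '[[0,0,0.005,0],[0,0,0.01,0],[0,0,0.01,0],[0,0,0.01,0],[0,0,0.01,0],[0,0,0.01,0]]' - 5 && cat > lk.py <<'E'
import sys
from h import *
delta([569,215.5,245])
n=sys.argv[1]
p,d,ci=snap('wrist',n)
r=regions_of('wrist','carton_blue')
if r:
    P=cloud(ci,d,r[0]['mask']); P=P[np.linalg.norm(P-np.median(P,0),axis=1)<80]
    s=observe()
    best=None
    for l0 in (0.1,.35,.6):
        f=lambda q: sdf((P-q[:3])@axes(-.262,q[3]))
        o=least_squares(f,[*(np.array([569,215.5,s['position'][2]-167])-75*axes(-.262,l0)[:,2]),l0],loss='soft_l1',f_scale=2)
        if best is None or o.cost<best.cost: best=o
    print('foot',best.x[:3].round(1),'lean deg',np.degrees(best.x[3]).round(1),'err',np.abs(best.fun).mean().round(2),len(P))
E
python3 lk.py w5.png
```

```text
time: 8.5
position: [569.1, 215.2, 253.8]
tcp_rot: [0.41, 3.115, 0.0]
force: [0.4, 0.1, -0.2]
width: 55.8
t 8.5 shift [0.0001 0.0003 0.0088] jaw deg 75.0 toolz [ 2.e-04  1.e-04 -1.e+00] pos [569.1 215.2 253.8] F [ 0.4  0.1 -0.2] w 55.8
foot [528.2 227.5  25.5] lean deg 35.2 err 0.43 17420
```

View pics/w5.png

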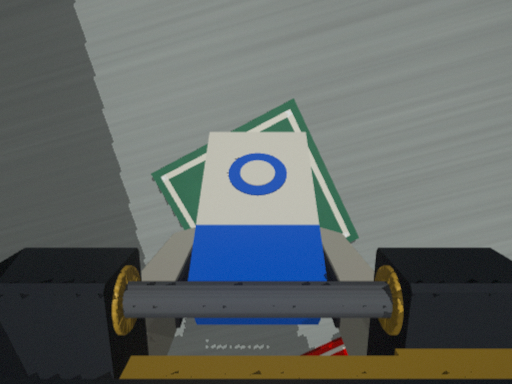

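```bash
python3 -m pendant '[[0,0,0,0],[0,0,0,0],[0,0,0,0],[0,0,0,0]]' - 3; python3 lk.py w6.png
```

```text
time: 9.1
position: [569.0, 215.2, 253.7]
tcp_rot: [-0.41, -3.115, 0.0]
force: [-0.2, 0.4, -0.5]
width: 56.1
t 9.1 shift [0.0001 0.0003 0.0087] jaw deg 75.0 toolz [-0. -0. -1.] pos [569.  215.2 253.7] F [-0.2  0.4 -0.5] w 56.1
foot [528.2 227.4  25.4] lean deg 35.2 err 0.42 17699
```

The grip's friction alone holds the lean. So I'll rest the lower back edge of the foot on the mat and walk the grip over an arc, letting the carton pivot about that edge. I start 46 mm farther out so that it ends in the middle.

```bash
python3 -m pendant '[[-0.012,0,0,0],[-0.03,0,0,0],[-0.043,0,0,0],[-0.046,0,0,0],[-0.046,0,0.005,0],[-0.046,0,0.010,0],[-0.046,0,0.0135,0],[-0.046,0,0.0135,0]]' - 3; python3 lk.py w7.png
```

```text
time: 10.2
position: [613.3, 203.4, 240.1]
tcp_rot: [-0.41, -3.114, 0.0]
force: [0.1, -0.7, -0.5]
width: 56.3
t 10.2 shift [ 0.046   0.0002 -0.0049] jaw deg 75.0 toolz [-3.e-04 -0.e+00 -1.e+00] pos [613.3 203.4 240.1] F [ 0.1 -0.7 -0.5] w 56.3
foot [572.  215.7  13.1] lean deg 35.9 err 0.43 17743
```

```bash
python3 -m pendant '[[0,0,0.002,0],[0.003,0,0.001,0],[0.006,0,0,0],[0.009,0,-0.001,0],[0.0125,0,-0.002,0],[0.0125,0,-0.002,0]]' - 3; python3 lk.py w8.png
```

```text
time: 11.05
position: [601.2, 206.7, 242.3]
tcp_rot: [-0.41, -3.115, 0.0]
force: [0.2, 0.4, -0.1]
width: 55.9
t 11.05 shift [ 0.0333  0.0002 -0.0027] jaw deg 75.01 toolz [-1.e-04  0.e+00 -1.e+00] pos [601.2 206.7 242.3] F [ 0.2  0.4 -0.1] w 55.9
foot [534.4 223.8  36.6] lean deg 37.2 err 2.0 18335
```

View pics/w8.png

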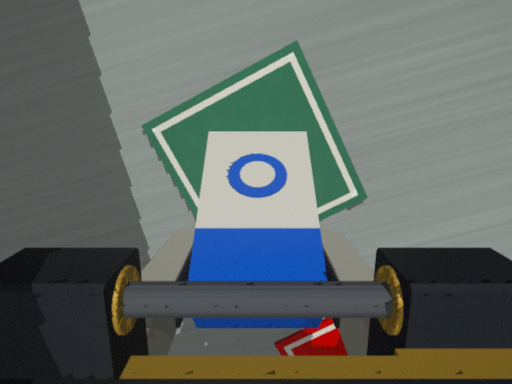

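```bash
sed -i "s/np.array(\[569,215.5,s\['position'\]\[2\]-167\])/(np.array(s['position'])-[0,0,167])/" lk.py; python3 lk.py w9.png
```

```text
t 11.15 shift [ 0.0336  0.0003 -0.0027] jaw deg 75.0 toolz [ 1.e-04  0.e+00 -1.e+00] pos [601.4 206.6 242.3] F [ 0.  -0.3 -1.8] w 56.2
foot [559.4 217.3  16.7] lean deg 36.6 err 0.42 18380
```

Dragging on the mat only slid the foot, and the lean is still about 36°. A better fence is the top end of the blue lane's empty steel strip, which is fixed. Pushing the front face low down against it gives a clean lever, so I'll measure where it is.

```bash
python3 - <<'E'
from h import *
A=axes(-.26,0); f=np.array([505,-33.2,0])
for c in ('top','scene'):
    p,d,ci=snap(c,c+'10.png')
    P=cloud(ci,d,np.ones(d.shape,bool)); L=(P-f)@A   # L: along d, left, up
    m=(abs(L[:,1])<15)&(L[:,0]>-60)&(L[:,0]<160)&(L[:,2]>14)
    Q=L[m]; print(c,len(Q))
    for a in range(-60,160,8):
        k=(Q[:,0]>=a)&(Q[:,0]<a+8)
        if k.any(): print(a,k.sum(),np.percentile(Q[k,2],[5,50,95]).round(0), Q[k,1].min().round(0),Q[k,1].max().round(0))
E
```

```text
top 616
-12 31 [45. 48. 51.] -14.0 15.0
-4 58 [41. 45. 48.] -15.0 15.0
4 57 [35. 40. 43.] -15.0 14.0
12 54 [34. 39. 46.] -15.0 15.0
20 52 [45. 51. 57.] -15.0 15.0
28 57 [56. 63. 69.] -15.0 14.0
36 56 [69. 74. 80.] -15.0 15.0
44 58 [79. 86. 91.] -15.0 14.0
52 67 [ 63.  97. 102.] -15.0 15.0
60 69 [ 75. 108. 113.] -15.0 15.0
68 57 [113. 118. 120.] -14.0 14.0
scene 585
-12 15 [45. 47. 49.] -13.0 15.0
-4 59 [26. 44. 48.] -15.0 15.0
4 61 [18. 38. 42.] -15.0 15.0
12 36 [15. 35. 41.] -14.0 14.0
20 16 [43. 49. 53.] -14.0 15.0
28 18 [54. 58. 64.] -15.0 15.0
36 16 [65. 69. 75.] -12.0 15.0
44 21 [75. 81. 89.] -15.0 14.0
52 71 [22. 74. 98.] -13.0 15.0
60 236 [ 20.  61. 103.] -15.0 15.0
68 33 [112. 117. 119.] -13.0 14.0
76 3 [117. 118. 119.] -11.0 11.0
```

View pics/top10.png

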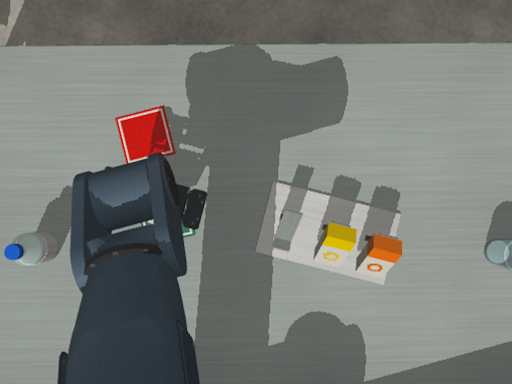

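top10 shows the empty strip at (288,232). Its top end measures about 75 mm behind the foot position and about 119 mm high. I'll tighten the grip, go up and over beyond that end.

```bash
python3 -m pendant '[[0,0,0,0],[0,0,-0.02,0],[0,0,-0.05,0],[0,0,-0.08,0],[0,0,-0.1,0],[0,0,-0.105,0]]' - 15; python3 -c "
from h import *
delta([645.1,-70.5,347])"
```

```text
time: 12.1
position: [601.5, 206.6, 349.8]
tcp_rot: [0.41, 3.112, 0.002]
force: [0.4, -0.2, -0.3]
width: 56.0
t 12.1 shift [-0.1138 -0.2564  0.0027] jaw deg 75.0 toolz [ 3.3e-03  9.0e-04 -1.0e+00] pos [601.5 206.6 349.8] F [ 0.4 -0.2 -0.3] w 56.0
```

```bash
python3 -m pendant '[[-0.02,-0.025,0,0],[-0.045,-0.065,0,0],[-0.07,-0.11,0,0],[-0.09,-0.155,0,0],[-0.105,-0.2,0,0],[-0.113,-0.235,0,0],[-0.114,-0.256,0,0],[-0.114,-0.256,0,0]]'; sed -i 's/569,215.5,245/645.1,-70.5,327/' lk.py; python3 lk.py w11.png; python3 - <<'E'
from h import *
snap('scene','scene11.png')
E
```

```text
time: 13.1
position: [644.9, -70.9, 347.1]
tcp_rot: [-0.412, -3.114, -0.0]
force: [-0.2, 1.2, -0.5]
width: 56.3
t 13.1 shift [-0.0001  0.0004  0.0201] jaw deg 74.92 toolz [-5.e-04  2.e-04 -1.e+00] pos [644.9 -70.9 347.1] F [-0.2  1.2 -0.5] w 56.3
foot [603.3 -58.4 121.5] lean deg 36.6 err 0.43 18162
```

View pics/scene11.png

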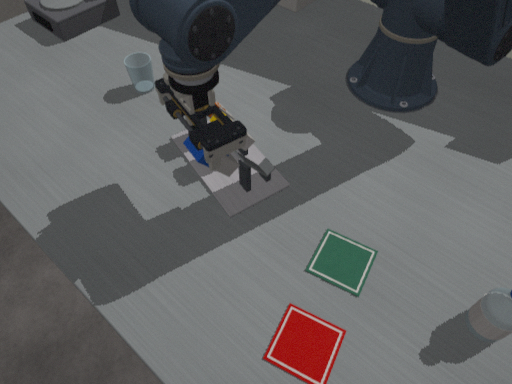

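View pics/w11.png

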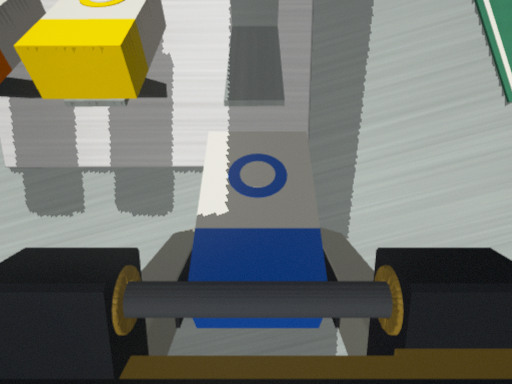

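w11 shows the strip end at about (253,100), directly ahead of the carton and well clear of yellow. I'll lower 20 mm, ease the grip and push toward the robot.

```bash
python3 -m pendant '[[0,0,0.01,0],[0,0,0.02,0],[0.01,0,0.02,0],[0.02,0,0.02,0],[0.027,0,0.02,0],[0.034,0,0.02,0],[0.04,0,0.02,0],[0.04,0,0.02,0]]' - 4; python3 lk.py w12.png
```

```text
time: 14.25
position: [606.3, -59.8, 327.3]
tcp_rot: [-0.41, -3.114, -0.0]
force: [-0.1, 0.1, -0.7]
width: 56.1
t 14.25 shift [-0.0403 -0.0003  0.0003] jaw deg 75.0 toolz [-4.e-04  1.e-04 -1.e+00] pos [606.3 -59.8 327.3] F [-0.1  0.1 -0.7] w 56.1
foot [583.7 -54.4  92.1] lean deg 22.2 err 0.36 14572
```

View pics/w12.png

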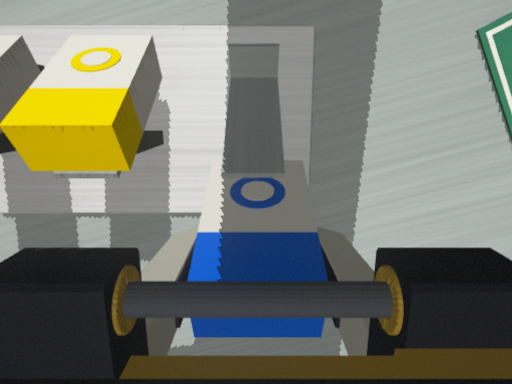

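It works: the lean is down to 22°, and w12 shows the strip end against the lower front face at (255,170). I'll keep pushing.

```bash
python3 -m pendant '[[0.005,0,0,0],[0.01,0,0,0],[0.015,0,0,0],[0.018,0,0,0],[0.018,0,0,0]]' - 4; python3 lk.py w13.png
```

```text
time: 14.98
position: [589.0, -55.2, 327.3]
tcp_rot: [-0.41, -3.114, -0.0]
force: [0.2, -0.9, -0.4]
width: 56.0
t 14.97 shift [-0.0582 -0.0003  0.0002] jaw deg 75.0 toolz [-5.e-04  1.e-04 -1.e+00] pos [589.  -55.2 327.3] F [ 0.2 -0.9 -0.4] w 56.0
foot [588.6 -55.4  88.2] lean deg 7.6 err 0.32 12123
```

View pics/w13.png

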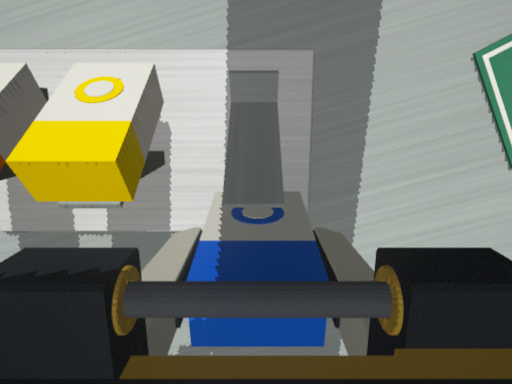

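```bash
python3 -m pendant '[[0.003,0,0,0],[0.006,0,0,0],[0.007,0,0,0],[0.007,0,0,0]]' - 4; python3 lk.py w14.png
```

```text
time: 15.58
position: [582.4, -53.4, 327.3]
tcp_rot: [-0.41, -3.115, -0.0]
force: [0.5, -0.7, -0.3]
width: 56.0
t 15.57 shift [-0.065  -0.0003  0.0003] jaw deg 75.0 toolz [-1.e-04  0.e+00 -1.e+00] pos [582.4 -53.4 327.3] F [ 0.5 -0.7 -0.3] w 56.0
foot [591.3 -56.3  88.6] lean deg 1.7 err 0.31 11657
```

The carton is nearly upright at 1.7°. I'll tighten the grip, back off the strip, lift and go back to the mat. The foot sits 9 mm behind the grasp point, so I'll allow for that.

```bash
python3 -m pendant '[[0,0,0,0],[0,0,0,0],[-0.008,0,0,0],[-0.02,0,-0.005,0],[-0.025,0,-0.02,0],[-0.025,0,-0.03,0],[-0.025,0,-0.03,0]]' - 12; sed -i 's/645.1,-70.5,327/559.9,217.9,341/' lk.py; python3 lk.py w15.png
```

```text
time: 16.55
position: [606.6, -59.9, 358.4]
tcp_rot: [0.41, 3.113, -0.0]
force: [0.3, -0.0, -1.0]
width: 55.6
t 16.55 shift [0.1171 0.2562 0.0172] jaw deg 75.0 toolz [ 1.7e-03 -3.0e-04 -1.0e+00] pos [606.6 -59.9 358.4] F [ 0.3 -0.  -1. ] w 55.6
foot [616.  -62.9 119.7] lean deg 1.6 err 0.31 12143
```

```bash
python3 -m pendant '[[0,0.025,0,0],[0.005,0.065,0,0],[0.025,0.11,0,0],[0.05,0.155,0,0],[0.08,0.2,0,0],[0.105,0.235,0,0],[0.117,0.256,0,0],[0.117,0.256,0,0]]'; python3 -m pendant '[[0,0,0.02,0],[0,0,0.05,0],[0,0,0.075,0],[0,0,0.09,0],[0,0,0.1,0],[0,0,0.1,0]]'; sed -i 's/559.9,217.9,341/559.9,217.9,241.7/' lk.py; python3 lk.py w16.png; python3 - <<'E'
from h import *
snap('scene','scene16.png')
E
```

```text
time: 17.65
position: [559.2, 218.9, 356.9]
tcp_rot: [-0.407, -3.114, 0.0]
force: [0.2, -0.0, -0.2]
width: 56.4
time: 18.4
position: [559.9, 217.4, 257.0]
tcp_rot: [-0.41, -3.114, 0.0]
force: [-0.0, 0.0, -1.0]
width: 55.8
t 18.4 shift [0.0002 0.0004 0.0153] jaw deg 74.98 toolz [-4.e-04 -2.e-04 -1.e+00] pos [559.9 217.4 257. ] F [-0.  0. -1.] w 55.8
foot [569.2 216.1  18.3] lean deg 1.7 err 0.32 12036
```

View pics/w16.png

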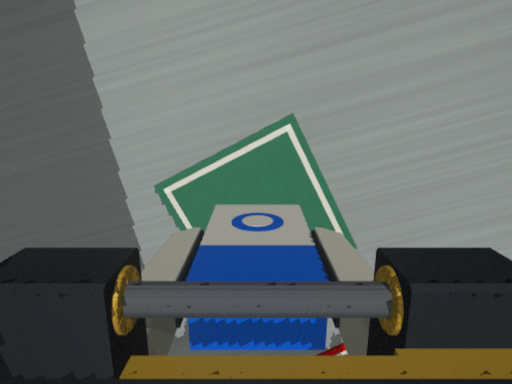

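View pics/scene16.png

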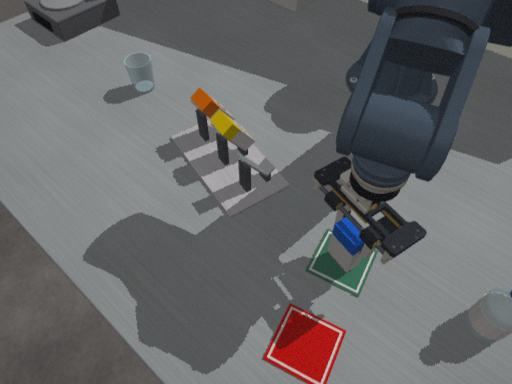

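The carton hangs upright over the mat centre, and yellow and orange are in place. I'll lower it the last 15 mm slowly, with the grip eased.

```bash
python3 -m pendant '[[0,0,0.005,0],[0,0,0.010,0],[0,0,0.013,0],[0,0,0.0145,0],[0,0,0.0155,0],[0,0,0.016,0],[0,0,0.016,0]]' - 4; python3 lk.py w17.png
```

```text
time: 19.42
position: [559.9, 217.6, 241.7]
tcp_rot: [0.41, 3.114, -0.0]
force: [-2.1, -1.2, 5.7]
width: 55.8
t 19.43 shift [0.0001 0.0003 0.    ] jaw deg 75.0 toolz [ 4.e-04 -1.e-04 -1.e+00] pos [559.9 217.6 241.7] F [-2.1 -1.2  5.7] w 55.8
foot [568.6 214.8   3.9] lean deg 1.6 err 0.31 12402
```

Contact is confirmed (5.7 N up). I'll open in small steps, then retreat.

```bash
python3 -m pendant '[[0,0,0,0],[0,0,0,0],[0,0,0,0],[0,0,0,0]]' 0.060; python3 -m pendant '[[0,0,0,0],[0,0,0,0],[0,0,0,0]]' 0.085; python3 lk.py w18.png
```

```text
time: 20.02
position: [559.8, 217.7, 241.2]
tcp_rot: [-0.41, -3.115, 0.0]
force: [-0.2, -0.1, -0.6]
width: 60.2
time: 20.4
position: [559.8, 217.7, 241.2]
tcp_rot: [0.41, 3.115, 0.0]
force: [-0.4, -0.6, -0.0]
width: 83.2
t 20.4 shift [ 0.      0.0002 -0.0005] jaw deg 75.0 toolz [ 0.  0. -1.] pos [559.8 217.7 241.2] F [-0.4 -0.6 -0. ] w 83.2
foot [568.5 214.6   3.5] lean deg 0.3 err 0.31 11701
```

View pics/w18.png

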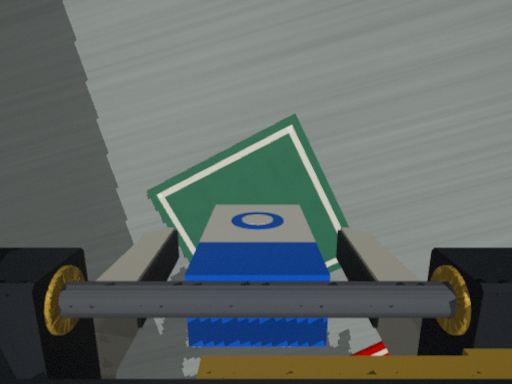

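w18 shows the carton standing free between the open fingers, with a lean of 0.3°. I'll go straight up and run the final check.

```bash
python3 -m pendant '[[0,0,-0.02,0],[0,0,-0.05,0],[0,0,-0.085,0],[0,0,-0.12,0],[0,0,-0.15,0],[0,0,-0.17,0],[0,0,-0.18,0],[0,0,-0.18,0]]'; python3 lk.py w19.png; python3 - <<'E'
from h import *
for c in ('scene','top'):
  p,d,ci=snap(c,c+'19.png')
  for q in ("carton_yellow","carton_orange"):
    for r in regions_of(c,q)[:1]:
        P=cloud(ci,d,r['mask']);P=P[np.linalg.norm(P-np.median(P,0),axis=1)<70]; m=P.mean(0)
        x,e=fit(P,[m[0]-35,m[1],-.26,45]); print(c,q,len(P),x.round(2),e.round(2))
  m=cv2.inRange(cv2.cvtColor(p,cv2.COLOR_BGR2HSV),(60,80,20),(95,255,200))
E
```

```text
time: 21.5
position: [559.7, 217.6, 422.0]
tcp_rot: [0.41, 3.114, 0.001]
force: [-0.1, -0.4, 0.7]
width: 85.0
t 21.5 shift [1.000e-04 2.000e-04 1.803e-01] jaw deg 75.0 toolz [ 1.1e-03  3.0e-04 -1.0e+00] pos [559.7 217.6 422. ] F [-0.1 -0.4  0.7] w 85.0
foot [568.7 214.1 103.5] lean deg 28260.3 err 0.45 2695
scene carton_yellow 576 [ 4.8005e+02 -1.3140e+02 -2.6000e-01  4.3910e+01] 0.76
scene carton_orange 352 [ 4.5702e+02 -2.1798e+02 -2.7000e-01  4.3850e+01] 0.8
top carton_yellow 1181 [ 4.7957e+02 -1.2883e+02 -2.6000e-01  4.4880e+01] 0.71
top carton_orange 1241 [ 4.5644e+02 -2.1567e+02 -2.6000e-01  4.4810e+01] 0.71
```

View pics/w19.png

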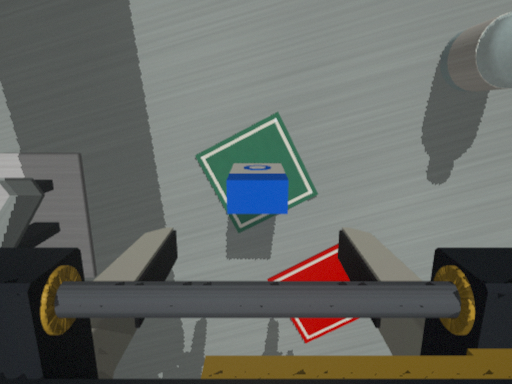

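View pics/scene19.png

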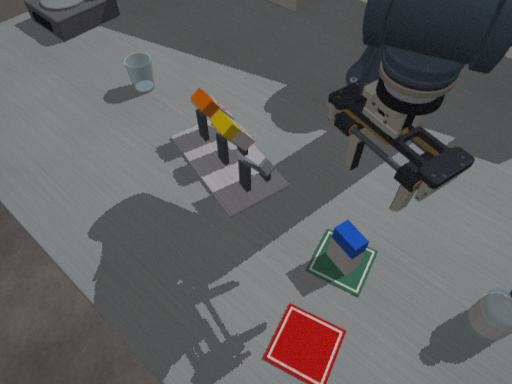

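The last lean fit came out flipped end for end (180.3°, with the "foot" at z = 103.5), which means the carton is upright to 0.3°. The images agree: blue end up, standing on the mat. Handing in.

```bash
python3 -c "
from bench import *
print(job_done())"
```

```text
the job is handed in; nothing more can be done
None
```

The blue-topped carton stands upright, blue end up, in the middle of the green mat. It is released, and the job was handed in at about 22 s of the allowed 42 s; no verdict is reported back.

**How it went:** I gripped the carton by its long sides and lifted it from the rack. Because the tool always points down, the carton kept its 35° lean. Easing the grip did not swing it upright, and pivoting its foot on the mat only slid the foot. What worked was pushing its lower front face lightly against the top end of its own empty steel strip. I then carried it back, set it down until I felt contact (5.7 N), opened the fingers and withdrew upward.

**Last checks:**
- **Position:** the foot is at about (569, 214) mm, against a mat centre of about (569, 215.5), so roughly 1–2 mm off. It is resting at the mat's surface.
- **Upright:** the lean was about 0.3° after release. The final fit after withdrawing came out flipped end for end, giving 180.3°. Allowing for the flip, it agrees with 0.3°, and the pictures show blue on top.
- **Other cartons:** yellow and orange are within 1 mm of where they started, from both fixed cameras.
- **Robot:** the gripper is clear of everything, about 180 mm above where it let go.

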